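Heft the spray cans and sort out the spent ones

TASK

Three release-spray cans of the same kind were left standing on the counter after baking, and how full each one is cannot be seen, only felt by its weight. A can that still weighs 300 g or more goes back into the narrow bottle rail; a lighter one is spent and goes into the wide, shallow pan. Stand every can upright on the bottom of its place, set down rather than dropped, knock none over and leave everything else where it is.

Things in the scene. Friction and masses are not known exactly. Their poses are not given: they have to be found in the camera images.
- can_a: aerosol can, one of three alike, upright on the counter (z = 0): straight white wall 60 mm in diameter up to 160 mm height (grip it at 135 to 150 mm), then a metal dome and a 36 mm spray cap, 190 mm tall in all. Origin: centre of the underside, z up, yaw means nothing. Weighs 120 g (empty) to 500 g (full), drawn anew for each can at every start; the fill cannot be seen
- can_b: aerosol can, one of three alike, upright on the counter (z = 0): straight white wall 60 mm in diameter up to 160 mm height (grip it at 135 to 150 mm), then a metal dome and a 36 mm spray cap, 190 mm tall in all. Origin: centre of the underside, z up, yaw means nothing. Weighs 120 g (empty) to 500 g (full), drawn anew for each can at every start; the fill cannot be seen
- can_c: aerosol can, one of three alike, upright on the counter (z = 0): straight white wall 60 mm in diameter up to 160 mm height (grip it at 135 to 150 mm), then a metal dome and a 36 mm spray cap, 190 mm tall in all. Origin: centre of the underside, z up, yaw means nothing. Weighs 120 g (empty) to 500 g (full), drawn anew for each can at every start; the fill cannot be seen
- rail: bottle rail for usable cans, fixed, left or right of the cans: narrow open steel trough 352 x 90 mm, inside 344 x 82 mm, upper edge 84 mm and floor 4 mm above the counter. Origin: centre of the underside, x along its length, y across, z up. A slim can stands in its +x end; x from -0.165 to +0.07 m is free: three cans in a row, about 80 mm apart
- pan: gastronorm pan for spent cans, fixed, on the other side from the rail: wide shallow steel tray 325 x 176 mm over its flange, inside 297 x 148 mm, flange 65 mm and floor 3 mm above the counter. Origin: centre of the underside, x along its length, y across, z up. A slim can stands in its +x end; x from -0.14 to +0.07 m is free: three cans in a row, about 70 to 80 mm apart
- slim_rail: slim can standing in the rail's +x end, already sorted, stays there: 45 mm diameter, 165 mm tall, grey full-width cap. Origin: centre of the underside.
- slim_pan: slim can standing in the pan's +x end, already sorted, stays there: 45 mm diameter, 165 mm tall, grey full-width cap. Origin: centre of the underside.
- nozzle_big: steel piping nozzle on the counter, cone 34 mm wide at the foot, 48 mm tall; bystander. Origin: centre of the underside.
- nozzle_small: steel piping nozzle on the counter, cone 26 mm wide at the foot, 36 mm tall; bystander. Origin: centre of the underside.
- cutter: thin steel ring cutter, 60 mm diameter, 30 mm tall, beyond the cans; bystander. Origin: centre of the underside.
- ramekin: small white ceramic bowl (ramekin), 80 mm diameter, 45 mm tall, beyond the cans; bystander. Origin: centre of the underside.
- palette_knife: palette knife lying on the right of the counter, 340 mm long, black handle; bystander. Origin: on the counter below its middle.
Mind the look-alikes: they are no part of the job. Leave any red look-alike of the can_a alone. Leave any red look-alike of the can_c alone.

How it is judged:
By the outcome, as a careful person would: the job done as asked, in the order asked, and still so for the second after the job is handed in, with the robot touching nothing.
It also fails if it takes over 70 s, if anything falls off the work surface, if the arm or the gripper's body presses on something with over 40 N, if the wrist force passes 120 N, or if a joint passes its speed limit or range.

ROBOT

A 7-joint arm with a two-finger parallel gripper is mounted at the origin on the work surface. World frame = base frame: x ahead of the robot, y to its left, z up, the work surface at z = 0. Lengths are in m, angles in rad, forces in N, time in s.
With the tool pointing down it reaches from about 0.4 to 0.85 m from the base axis. Payload 6.9 kg.
Tool frame: the origin (TCP) lies midway between the tips of the shut fingers; the grasp point (between the pads) lies 19 mm behind it; x points along the fingers, z is the direction in which the jaws open and shut, and the axes are right-handed (so a half turn about x gives the same grasp; the last joint's range is limited). The gripper opens to 85 mm and grips with 20 to 120 N. Pads are 22 mm wide; open, the fingers measure 114 mm over their backs; the gripper's body (76 mm by 85 mm) begins 54 mm behind the grasp point. The pads swing forward as they close: fully open they stand 13 mm farther back than shut.
Start: joints at [1.244, 0.507, -0.238, 1.5, 0.126, 1.149, -0.155], TCP at [0.262, -0.568, 0.231] pointing down, gripper open.
Joint ranges: [-3.08, 3.08], [-0.24, 2.05], [-1.43, 1.35], [0, 2.5], [-1.52, 4.66], [0.17, 1.96], [-2.89, 2.89]. Speed limits (rad/s): [2.39, 2.39, 3.14, 3.14, 3.14, 3.14, 3.14].

INTERFACE

Orientations are given as a unit quaternion [x, y, z, w].
In Python, from plant import r, vision, job, look_for gives the robot as it stands. The module is installed in compiled form; this text tells all that it offers.
- The arm moves only by the tool apply_moves, never from a script. Its argument "plan" is a list of rows, each a list of 5 numbers: the closure, from -1 (fully open) to 1 (shut), so that 0 is half open, then the shift along the tool's x, y, z in mm, then the turn about the tool's x in degrees. In form: [[jaw, dx, dy, dz, spin], ...]. A call has 1 to 10 rows; each row is the pose to reach, as a shift and turn from the pose measured when the call began, along the tool's axes at that moment; what a row does not reach only later rows make up. A row lasts 1/8 s, in which the tool goes at most 62.5 mm and 10.7 degrees, less where a joint would pass 70% of its speed; a pose out of reach is approached as far as the arm can. A call with a gripper value outside its range is refused whole. The fingers move at their own pace and stop on an object; "newtons" is the grip in N (left out, the last holds). Time passes only in rows, so rows that repeat a pose let the fingers close. It gives the time, the measured TCP pose, the force and the opening at its end, in the units of the state.
- r.state(): the state, without advancing time (a new reading comes with each control period).
- vision.read_camera(name): name is "side" or "top"; returns a dict with "img" (384x512x3 uint8, blue, green, red), "depth" (384x512 float32, m along the optical axis (not along the pixel's ray), 0 where there is no reading), "fx", "fy", "cx", "cy" (pixels), "rvec" (rotation vector, rad) and "tvec" (3), from world to camera coordinates, as OpenCV has them. Camera axes: x right, y down, z forward; pixel columns grow to the right and rows downward; lengths in m; the calibration is good to about 2 mm. A picture is of the moment at which its call begins.
- job.close_job(): hands the job in, once; it reports no verdict.
Trained networks look in the newest picture that a camera, given by its name, has taken for a name from the list of things; names that differ only in an ending like _2 or _b are one class to them, and where a whole thing is asked for, a point or a joint stands for the part that bears it (a point fixed in the world has none). Each returns a list of dicts, best first, with "conf" (0 to 1); they miss things now and then, are a little off and sometimes report something else, mostly with a low value. They report only what shows in the picture. A call takes as long as a camera call. They do not tell look-alikes from the thing itself.
- look_for(label, camera): "point" ([column, row] as shares, 0 to 1, of the picture: columns of its width, rows of its height, amid what is visible of it).
The state is a dict: "clock": time; "q": joint angles; "joint_velocities": joint speeds; "effort": joint torques, N m; "eef_pos": TCP position; "eef_rot": TCP orientation; "force": force on the tool from outside, world axes, zero at the start; "torque": the same for the moment, N m; "width": opening from 0.0 (shut) to 1.0 (fully open).
Only numpy, scipy, OpenCV 4.12 (cv2) and the standard library are available. Lean on these libraries where they do the work, as an engineer would, in place of code of your own. Each camera call takes 0.05 s, during which the arm holds its last target. There are 200 camera calls.

## Working session

There is one attempt and no reset: what is moved stays moved. The work goes in short steps, Python scripts to look and compute and a tool call to move; the robot and the scene stay as the last step left them, time stands still between calls to the robot, and variables do not carry over. Pictures are saved under pics/ and viewed, about 8 in all and at most 12, crops included, and the job is handed in when it is done.

Besides the shell and the picture viewer there is one more tool, called after ">>>" as name(argument=value, ...) on one line, values as JSON. apply_moves: Moves the arm, as the interface text tells. Its arguments: {"type":"object","properties":{"plan":{"type":"array","items":{"type":"array","items":{"type":"number"}}},"newtons":{"type":"number"}},"required":["plan"]}

```bash
mkdir -p pics; cat > h.py <<'E'
import numpy as np, cv2
from plant import r, vision, job, look_for
def cam(n):
    c=vision.read_camera(n); c['R']=cv2.Rodrigues(np.array(c['rvec'],float))[0]; c['t']=np.array(c['tvec'],float).ravel(); return c
def cloud(c):
    v,u=np.mgrid[:384,:512]; d=c['depth']
    p=np.stack([(u-c['cx'])/c['fx']*d,(v-c['cy'])/c['fy']*d,d],-1)
    return (p-c['t'])@c['R']
E
python3 - <<'E'
from h import *
s=r.state(); print({k:np.round(v,3).tolist() for k,v in s.items()})
ims=[]
for n in('side','top'):
    c=cam(n); P=cloud(c); cv2.imwrite(f'pics/{n}0.png',c['img']); 
    print(n,'campos',-c['R'].T@c['t'])
    for l in('can_a','rail','pan','slim_rail','nozzle_big','nozzle_small','cutter','ramekin','palette_knife'):
        for d in look_for(l,n):
            u,v=d['point'];u=int(u*512);v=int(v*384); print(l,round(d['conf'],2),(u,v),np.round(P[v,u],3))
E
```

```text
{'clock': 0.0, 'q': [1.244, 0.508, -0.237, 1.501, 0.126, 1.149, -0.155], 'joint_velocities': [0.003, 0.001, -0.001, -0.002, 0.0, 0.0, -0.0], 'effort': [-0.001, -62.06, -2.187, -24.966, 0.013, 0.012, 0.0], 'eef_pos': [0.261, -0.567, 0.23], 'eef_rot': [0.382, 0.596, -0.381, 0.595], 'force': [-0.728, 0.28, 0.248], 'torque': [0.02, 0.013, 0.005], 'width': 1.001}
side campos [0.55963001 0.93772101 1.02940039]
can_a 0.97 (294, 205) [0.47  0.056 0.125]
can_a 0.88 (262, 215) [0.553 0.084 0.115]
can_a 0.87 (231, 185) [ 0.639 -0.017  0.124]
can_a 0.66 (220, 213) [0.662 0.088 0.123]
can_a 0.63 (320, 181) [ 0.393 -0.045  0.119]
rail 0.63 (193, 293) [0.701 0.345 0.142]
rail 0.56 (268, 142) [ 0.537 -0.259  0.084]
pan 0.91 (253, 305) [0.571 0.284 0.003]
slim_rail 0.83 (220, 127) [ 0.688 -0.274  0.128]
cutter 0.51 (187, 199) [ 0.772 -0.05   0.033]
ramekin 0.83 (180, 238) [0.778 0.079 0.01 ]
palette_knife 0.76 (283, 111) [ 0.481 -0.527  0.017]
top campos [ 0.41184447 -0.08511988  1.58061969]
can_a 0.95 (203, 197) [0.552 0.047 0.183]
can_a 0.79 (210, 224) [0.474 0.027 0.189]
can_a 0.75 (198, 157) [0.667 0.06  0.191]
can_a 0.7 (235, 170) [ 0.628 -0.045  0.188]
can_a 0.53 (245, 254) [ 0.388 -0.071  0.188]
can_a 0.25 (317, 206) [ 0.535 -0.303  0.004]
rail 0.66 (321, 206) [ 0.535 -0.316  0.004]
pan 0.66 (125, 190) [0.597 0.317 0.001]
slim_rail 0.68 (312, 160) [ 0.657 -0.27   0.171]
slim_rail 0.42 (383, 213) [ 0.509 -0.515  0.007]
nozzle_big 0.5 (177, 231) [0.46  0.14  0.057]
nozzle_small 0.43 (263, 189) [ 0.589 -0.129  0.037]
cutter 0.68 (263, 188) [ 0.592 -0.129  0.04 ]
ramekin 0.82 (192, 134) [0.777 0.099 0.005]
ramekin 0.67 (210, 226) [0.468 0.027 0.196]
ramekin 0.56 (199, 157) [0.668 0.058 0.187]
palette_knife 0.92 (385, 212) [ 0.512 -0.522  0.005]
palette_knife 0.42 (114, 152) [0.693 0.313 0.15 ]
palette_knife 0.32 (248, 125) [ 0.802 -0.085  0.016]
```

View pics/top0.png

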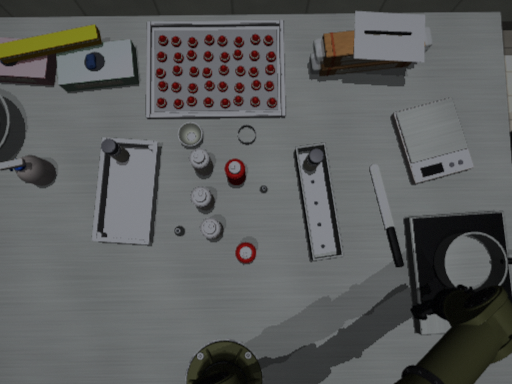

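View pics/side0.png

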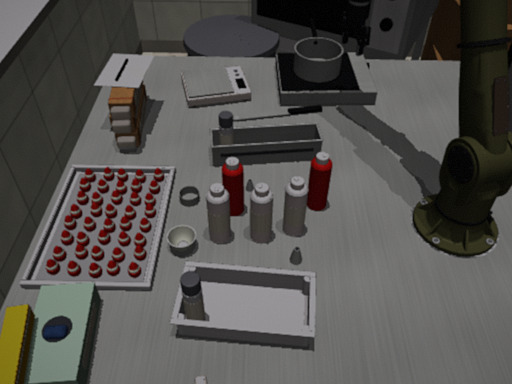

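The top view shows three white cans at about (200,158), (203,197) and (211,228). Red look-alikes stand at (235,170) and (246,253). The slim cans are at (110,148) in the pan and (315,158) in the rail, with the nozzles at (179,230) and (264,189). The pan is on the left (+y) and the rail on the right. Next I'll measure positions precisely.

```bash
python3 - <<'E'
from h import *
from scipy.optimize import least_squares
T=cam('top');S=cam('side');pt=cloud(T);ps=cloud(S)
def fit(p,rad):
    f=least_squares(lambda x:np.hypot(p[:,0]-x[0],p[:,1]-x[1])-rad,p[:,:2].mean(0),loss='soft_l1',f_scale=.003); return np.round(f.x,4),len(p),round(float(np.abs(f.fun).mean()),4)
for nm,c in dict(w_far=(.667,.06),w_mid=(.555,.05),w_near=(.474,.03),red1=(.628,-.045),red2=(.388,-.071)).items():
    for k,P,im in(('top',pt,T['img']),('side',ps,S['img'])):
        m=(P[...,2]>.06)&(P[...,2]<.152)&(np.hypot(P[...,0]-c[0],P[...,1]-c[1])<.05)&(T['depth']>0 if k=='top' else S['depth']>0)
        cap=(P[...,2]>.178)&(P[...,2]<.21)&(np.hypot(P[...,0]-c[0],P[...,1]-c[1])<.05)
        print(nm,k,fit(P[m],.03) if m.sum()>10 else None,'cap',np.round(P[cap].mean(0),4),cap.sum(),im[cap].mean(0).round())
for nm,(x0,x1,y0,y1,z) in dict(rail=(.32,.76,-.40,-.18,.084),pan=(.38,.78,.17,.45,.065)).items():
    for k,P in(('top',pt),('side',ps)):
        m=(abs(P[...,2]-z)<.006)&(P[...,0]>x0)&(P[...,0]<x1)&(P[...,1]>y0)&(P[...,1]<y1)
        (c,s,a)=cv2.minAreaRect(P[m][:,:2].astype(np.float32)*1000); print(nm,k,np.round(c,1),np.round(s,1),round(a,1),m.sum())
for nm,c in dict(slim_rail=(.657,-.27),slim_pan=(.69,.313)).items():
    for k,P in(('top',pt),('side',ps)):
        m=(P[...,2]>.11)&(P[...,2]<.19)&(np.hypot(P[...,0]-c[0],P[...,1]-c[1])<.06);print(nm,k,fit(P[m&(P[...,2]<.16)],.0225) if (m&(P[...,2]<.16)).sum()>5 else 0, P[m&(P[...,2]>.16)].mean(0).round(4))
im=T['img'][130:270,80:350];cv2.imwrite('pics/crop.png',cv2.resize(im,None,fx=2.9,fy=2.9,interpolation=2))
from scipy.spatial.transform import Rotation as R
print(R.from_quat(r.state()['eef_rot']).as_matrix().round(3))
E
```

```text
w_far top (array([0.672 , 0.0622]), 103, 0.0004) cap [0.671  0.0615 0.1875] 121 [133. 127. 125.]
w_far side (array([0.6682, 0.0585]), 539, 0.0011) cap [0.6674 0.0634 0.1877] 141 [125. 123. 127.]
w_mid top (array([0.5586, 0.0581]), 66, 0.0003) cap [0.5576 0.0571 0.1875] 124 [132. 127. 125.]
w_mid side (array([0.5547, 0.0544]), 525, 0.0011) cap [0.5551 0.0599 0.1875] 147 [124. 122. 125.]
w_near top (array([0.4669, 0.0307]), 33, 0.0001) cap [0.4668 0.0301 0.1876] 127 [131. 126. 124.]
w_near side (array([0.4632, 0.0268]), 527, 0.0011) cap [0.4638 0.0325 0.1878] 140 [126. 124. 127.]
red1 top (array([ 0.6389, -0.0422]), 72, 0.0003) cap [ 0.6379 -0.0424  0.1875] 122 [123. 118. 123.]
red1 side (array([ 0.635 , -0.0459]), 427, 0.0012) cap [ 0.6352 -0.0404  0.1878] 124 [122. 120. 123.]
red2 top None cap [ 0.3943 -0.0712  0.1874] 125 [124. 119. 125.]
red2 side (array([ 0.3904, -0.0748]), 503, 0.0013) cap [ 0.391  -0.0692  0.1878] 121 [123. 122. 125.]
rail top [ 547.3 -298.3] [356.1  96.7] 7.3 598
rail side [ 543.2 -300.8] [356.4 103.5] 7.4 611
pan top [591.1 302.3] [178.3 325.6] 85.4 1338
pan side [587.2 298.8] [181.2 325.2] 85.3 2402
slim_rail top (array([ 0.6736, -0.2825]), 51, 0.0006) [ 0.6719 -0.2814  0.1683]
slim_rail side (array([ 0.669 , -0.2862]), 194, 0.0016) [ 0.6689 -0.2782  0.1694]
slim_pan top (array([0.7114, 0.3277]), 82, 0.0009) [0.7098 0.3255 0.1679]
slim_pan side (array([0.7075, 0.3229]), 269, 0.0008) [0.7064 0.3273 0.1682]
[[-0.     0.908  0.419]
 [ 0.     0.419 -0.908]
 [-1.     0.    -0.   ]]
```

View pics/crop.png

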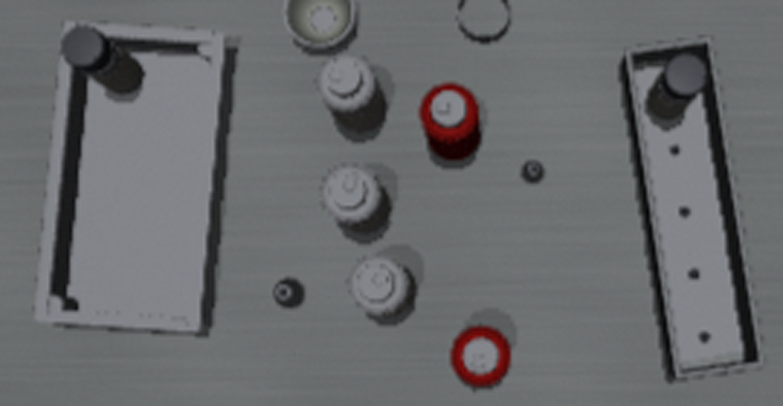

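Choice: the white cans are near (0.465, 0.029), mid (0.557, 0.057) and far (0.670, 0.061). Their caps read z = 0.188 as expected. The red ones at (0.637, -0.043) and (0.392, -0.072) are excluded. I'll use one yaw throughout, with the jaws across the rail, and move to the near can first.

>>> apply_moves(plan=[[-1,-40,10,-10,2],[-1,-50,45,-50,4],[-1,-50,90,-95,6],[-1,-50,135,-140,8],[-1,-50,180,-190,10],[-1,-50,225,-235,12],[-1,-50,270,-280,14],[-1,-50,315,-330,16],[-1,-50,355,-372,17.5],[-1,-50,395,-414,17.5]], newtons=30)

```text
clock: 2.35
eef_pos: [0.4458, -0.0293, 0.2817]
eef_rot: [0.468, 0.53, -0.467, 0.531]
force: [0.6, 0.1, 0.4]
width: 1.003
```

```bash
cat >> h.py <<'E'
from scipy.spatial.transform import Rotation as Ro
def to(x,y,z,head=-82.7):
    s=r.state(); M=Ro.from_quat(s['eef_rot']).as_matrix(); p=np.array(s['eef_pos'])
    h=np.degrees(np.arctan2(M[1,2],M[0,2]))
    print('t',round(float(s['clock']),2),'pos',p.round(4),'head',h.round(1),'down',M[:,0].round(3),'w',round(float(s['width']),3),'-> d',(M.T@(np.array([x,y,z])-p)*1000).round(1),'spin',(h-head).round(1))
def weigh(n=6):
    f=[]
    for _ in range(n):
        vision.read_camera('top'); f.append(r.state()['force'])
    f=np.array(f); print('F',f.mean(0).round(3),'std',f.std(0).round(3))
E
python3 - <<'E'
from h import *
weigh(); to(.465,.029,.26)
E
```

```text
F [ 0.461  0.898 -0.138] std [1.173 3.152 0.558]
t 2.65 pos [ 0.4451 -0.0324  0.2812] head -82.8 down [-0.    -0.001 -1.   ] w 1.001 -> d [ 21.2  27.4 -58.4] spin -0.1
```

>>> apply_moves(plan=[[-1,15,14,-30,0],[-1,25,27,-58,0],[-1,30,27,-58,0],[-1,60,27,-58,0],[-1,60,27,-58,0],[-1,60,27,-58,0]])

```text
clock: 3.4
eef_pos: [0.4649, 0.0274, 0.2219]
eef_rot: [0.468, 0.53, -0.469, 0.53]
force: [0.3, -0.6, 0.0]
width: 1.0
```

```bash
python3 - <<'E'
from h import *
weigh(10); to(.465,.029,.123)
c=cam('side');cv2.imwrite('pics/s1.png',cv2.resize(c['img'][110:290,170:410],None,fx=3,fy=3))
E
```

```text
F [ 0.046 -0.094 -0.122] std [0.579 0.48  0.311]
t 3.9 pos [0.4647 0.0286 0.2213] head -82.8 down [-0.    -0.001 -1.   ] w 1.003 -> d [98.3  0.4 -0.4] spin -0.1
```

View pics/s1.png

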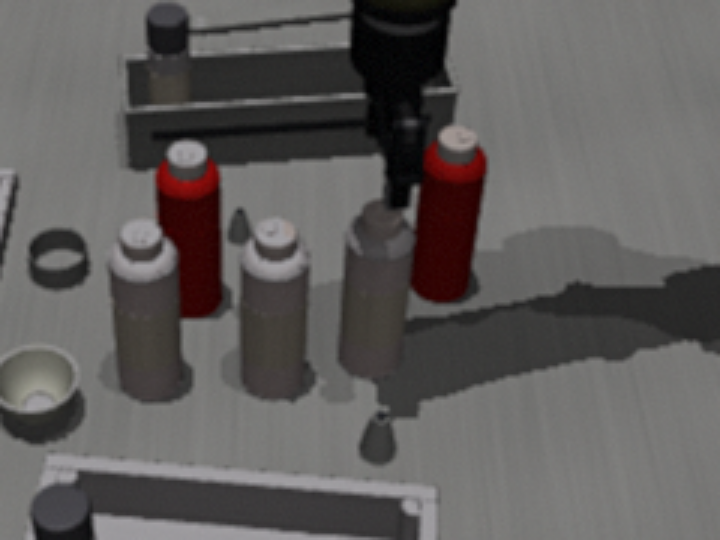

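The gripper is centred over the near can (crop about (380,215)), with the red can (450,140) clear. I'll descend and grip.

>>> apply_moves(plan=[[-1,40,0,0,0],[-1,75,0,0,0],[-1,98,0,0,0],[-1,98,0,0,0],[0.1,98,0,0,0],[0.5,98,0,0,0],[1,98,0,0,0],[1,98,0,0,0],[1,98,0,0,0],[1,98,0,0,0]], newtons=30)

```text
clock: 5.2
eef_pos: [0.4654, 0.0287, 0.1244]
eef_rot: [0.468, 0.53, -0.467, 0.531]
force: [-0.4, -0.3, 6.7]
width: 0.693
```

>>> apply_moves(plan=[[1,-10,0,0,0],[1,-40,0,0,0],[1,-80,0,0,0],[1,-110,0,0,0],[1,-110,0,0,0],[1,-110,0,0,0],[1,-110,0,0,0]])

```text
clock: 6.08
eef_pos: [0.4644, 0.0286, 0.2334]
eef_rot: [0.468, 0.53, -0.468, 0.53]
force: [-0.5, 0.2, -1.6]
width: 0.694
```

```bash
python3 - <<'E'
from h import *
weigh(16)
a=np.radians(7.35);ax=np.array([np.cos(a),np.sin(a)]);print('rail slots',[(np.array([.545,-.2995])+s*ax).round(4) for s in(.04,-.04,-.12)])
a=np.radians(-4.65);ax=np.array([np.cos(a),np.sin(a)]);print('pan slots',[(np.array([.589,.3005])+s*ax).round(4) for s in(.04,-.03,-.105)])
to(.535,-.301,.235);to(.62,.30,.235)
E
```

```text
F [ 0.127  0.026 -1.719] std [0.516 0.302 0.455]
rail slots [array([ 0.5847, -0.2944]), array([ 0.5053, -0.3046]), array([ 0.426 , -0.3149])]
pan slots [array([0.6289, 0.2973]), array([0.5591, 0.3029]), array([0.4843, 0.309 ])]
t 6.88 pos [0.4652 0.0288 0.2345] head -82.8 down [ 0.002 -0.001 -1.   ] w 0.697 -> d [-2.000e-01  2.810e+01  3.359e+02] spin -0.1
t 6.88 pos [0.4652 0.0288 0.2345] head -82.8 down [ 0.002 -0.001 -1.   ] w 0.697 -> d [  -0.4  187.4 -249.8] spin -0.1
```

1.6 N, about 163 g, so the near can is spent and goes to the pan's -x slot.

>>> apply_moves(plan=[[1,0,7,-35,0],[1,0,17,-85,0],[1,0,27,-135,0],[1,0,36,-185,0],[1,0,46,-230,0],[1,0,54,-262,0],[1,0,54.5,-275.5,0],[1,0,54.5,-275.5,0],[1,0,54.5,-275.5,0]])

```text
clock: 8.0
eef_pos: [0.4852, 0.3072, 0.2342]
eef_rot: [0.468, 0.529, -0.468, 0.531]
force: [0.3, -0.6, -1.4]
width: 0.688
```

```bash
python3 - <<'E'
from h import *
to(.4843,.309,.1285)
E
```

```text
t 8.0 pos [0.4852 0.3072 0.2342] head -82.9 down [ 0.002 -0.002 -1.   ] w 0.688 -> d [105.7  -0.9  -2.2] spin -0.2
```

>>> apply_moves(plan=[[1,40,0,-1,0],[1,75,0,-2,0],[1,96,0,-2,0],[1,102,0,-2,0],[1,105,0,-2,0],[1,106,0,-2,0],[1,106,0,-2,0]])

```text
clock: 8.88
eef_pos: [0.4856, 0.3091, 0.129]
eef_rot: [0.469, 0.529, -0.468, 0.531]
force: [0.2, 0.2, -1.5]
width: 0.692
```

```bash
python3 - <<'E'
from h import *
weigh(5);to(.4843,.309,.1275)
E
```

```text
F [ 0.144  0.008 -1.433] std [0.503 0.495 0.204]
t 9.12 pos [0.4853 0.309  0.1285] head -82.9 down [ 0.003 -0.002 -1.   ] w 0.691 -> d [ 1.  -1.  -0.1] spin -0.2
```

>>> apply_moves(plan=[[1,1,0,0,0],[1,2,0,0,0],[1,2,0,0,0]])

```text
clock: 9.5
eef_pos: [0.4856, 0.3092, 0.1275]
eef_rot: [0.469, 0.528, -0.468, 0.531]
force: [-1.1, -1.2, 7.0]
width: 0.695
```

```bash
python3 - <<'E'
from h import *
weigh(4);to(.4843,.309,.1275)
E
```

```text
F [-1.108 -1.212  7.079] std [0.455 0.323 0.284]
t 9.7 pos [0.4856 0.3092 0.1275] head -82.9 down [ 0.004 -0.002 -1.   ] w 0.692 -> d [-0.  -1.3  0. ] spin -0.2
```

Contact. Release, rise and move to the mid can.

>>> apply_moves(plan=[[0.3,0,0,0,0],[-0.3,0,0,0,0],[-1,0,0,0,0],[-1,0,0,0,0],[-1,0,0,0,0],[-1,-30,0,0,0],[-1,-80,0,0,0],[-1,-110,0,0,0],[-1,-110,0,0,0]])

```text
clock: 10.82
eef_pos: [0.486, 0.3104, 0.24]
eef_rot: [0.47, 0.528, -0.466, 0.532]
force: [0.5, -0.4, -0.3]
width: 1.002
```

>>> apply_moves(plan=[[-1,0,6,35,0],[-1,0,13,85,0],[-1,0,20,135,0],[-1,0,28,185,0],[-1,0,34,230,0],[-1,0,38,258,0],[-1,0,38,258,0],[-1,0,38,258,0],[-1,0,38,258,0]])

```text
clock: 11.95
eef_pos: [0.555, 0.0605, 0.24]
eef_rot: [0.47, 0.529, -0.465, 0.532]
force: [-0.5, -0.2, -0.8]
width: 1.002
```

```bash
python3 - <<'E'
from h import *
weigh(14);to(.5565,.057,.123)
T=cam('top');P=cloud(T)
for nm,c in dict(near=(.485,.309),far=(.67,.06)).items():
    cap=(P[...,2]>.178)&(P[...,2]<.21)&(np.hypot(P[...,0]-c[0],P[...,1]-c[1])<.05);print(nm,P[cap].mean(0).round(4))
E
```

```text
F [ 0.017  0.085 -0.265] std [0.494 0.449 0.534]
t 12.65 pos [0.5555 0.059  0.2403] head -82.9 down [ 0.008  0.001 -1.   ] w 0.997 -> d [117.3  -0.2   2.1] spin -0.2
near [0.4876 0.3093 0.1904]
far [0.6729 0.0571 0.1882]
```

>>> apply_moves(plan=[[-1,40,0,2,0],[-1,85,0,2,0],[-1,116,0,2,0],[-1,116,0,2,0],[0.1,116,0,2,0],[0.5,116,0,2,0],[1,116,0,2,0],[1,116,0,2,0],[1,116,0,2,0],[1,116,0,2,0]])

```text
clock: 13.95
eef_pos: [0.5578, 0.0572, 0.126]
eef_rot: [0.471, 0.527, -0.465, 0.533]
force: [-0.3, -1.3, 6.8]
width: 0.696
```

>>> apply_moves(plan=[[1,-10,0,0,0],[1,-40,0,0,0],[1,-80,0,0,0],[1,-110,0,0,0],[1,-110,0,0,0],[1,-110,0,0,0],[1,-110,0,0,0]])

```text
clock: 14.82
eef_pos: [0.5558, 0.0568, 0.2347]
eef_rot: [0.471, 0.528, -0.466, 0.532]
force: [0.6, -0.2, -3.7]
width: 0.692
```

```bash
python3 - <<'E'
from h import *
weigh(16)
to(.5053,-.3046,.235);to(.5591,.3029,.235)
E
```

```text
F [ 0.125  0.176 -3.272] std [0.476 0.602 0.477]
t 15.62 pos [0.5566 0.0571 0.2361] head -83.0 down [ 0.011  0.001 -1.   ] w 0.698 -> d [  0.  -95.2 352.7] spin -0.3
t 15.62 pos [0.5566 0.0571 0.2361] head -83.0 down [ 0.011  0.001 -1.   ] w 0.698 -> d [   1.4   32.6 -243.6] spin -0.3
```

Close to the threshold (about 310 g), so I'll measure longer.

```bash
cat >> h.py <<'E'
def weigh2(n):
    f=[];e=[]
    for _ in range(n):
        vision.read_camera('top'); s=r.state(); f.append(s['force']); e.append(s['effort'])
    f=np.array(f);e=np.array(e); z=f[:,2]; print('F',f.mean(0).round(3),'std',f.std(0).round(3),'ac1',np.corrcoef(z[1:],z[:-1])[0,1].round(2)); print('z',z.round(2)); print('E',e.mean(0).round(4),e.std(0).round(4),'q',np.array(s['q']).round(4))
E
python3 -c "
from h import *
weigh2(30)"
```

```text
F [ 0.167 -0.014 -3.157] std [0.484 0.463 0.453] ac1 -0.2
z [-2.83 -3.6  -3.66 -2.83 -2.64 -3.67 -2.47 -3.08 -3.37 -3.63 -2.43 -2.96
 -3.79 -3.27 -3.72 -3.17 -3.46 -2.83 -2.7  -2.72 -2.73 -3.4  -3.39 -3.01
 -3.68 -2.51 -3.09 -4.19 -2.66 -3.25]
E [-0.00000e+00 -5.46836e+01 -5.13800e+00 -2.51413e+01  3.30000e-02
 -6.59000e-02  0.00000e+00] [0.001  0.0019 0.0005 0.0005 0.0001 0.0002 0.    ] q [ 0.2046  0.423  -0.5227  1.6767  0.2351  1.093  -1.8343]
```

The force reading gives about 309 ± 10 g, which is too close to call. Joint efforts are far less noisy, so I'll set the can back down, re-read empty at the same pose and compare.

>>> apply_moves(plan=[[1,40,0,0,0],[1,80,0,0,0],[1,102,0,0,0],[1,108,0,0,0],[1,110,0,0,0],[1,111,0,0,0],[0.3,111,0,0,0],[-0.3,111,0,0,0],[-1,111,0,0,0],[-1,111,0,0,0]])

```text
clock: 18.38
eef_pos: [0.5579, 0.0573, 0.1252]
eef_rot: [0.471, 0.527, -0.465, 0.533]
force: [-0.0, 0.3, -0.0]
width: 0.997
```

>>> apply_moves(plan=[[-1,0,0,0,0],[-1,-30,0,0,0],[-1,-80,0,0,0],[-1,-110,0,0,0],[-1,-110,0,0,0],[-1,-110,0,0,0],[-1,-110,0,0,0]])

```text
clock: 19.25
eef_pos: [0.5559, 0.0569, 0.2339]
eef_rot: [0.471, 0.528, -0.466, 0.532]
force: [-0.4, 0.1, 0.9]
width: 1.001
```

```bash
python3 -c "
from h import *
weigh2(16);to(.5565,.057,.2361)"
```

```text
F [0.014 0.112 0.065] std [0.723 0.511 0.391] ac1 0.22
z [-0.03  0.4   0.36  0.68 -0.38  0.12  0.62  0.55 -0.36 -0.47  0.15  0.13
  0.21 -0.06 -0.65 -0.23]
E [ 2.60000e-03 -5.29812e+01 -4.94220e+00 -2.40044e+01  2.98000e-02
 -5.82000e-02 -7.00000e-04] [7.000e-03 1.091e-01 8.500e-03 2.740e-02 1.000e-04 2.900e-03 7.000e-04] q [ 0.2062  0.424  -0.5252  1.6781  0.237   1.0911 -1.8362]
t 20.05 pos [0.5566 0.0571 0.2352] head -83.0 down [ 0.012  0.001 -1.   ] w 1.0 -> d [-0.9 -0.1  0.1] spin -0.3
```

```bash
python3 -c "
from h import *
s=r.state();print(np.round(s['effort'],4),np.round(s['q'],5),np.round(s['eef_pos'],5))"
```

```text
[-2.00000e-03 -5.29729e+01 -4.94430e+00 -2.40353e+01  2.97000e-02
 -6.03000e-02 -1.00000e-04] [ 0.20618  0.42396 -0.52523  1.67815  0.23704  1.09113 -1.83618] [0.55658 0.0571  0.23521]
```

>>> apply_moves(plan=[[-1,-1,0,0,0],[-1,-1,0,0,0],[-1,-1,0,0,0],[-1,-1,0,0,0],[-1,-1,0,0,0],[-1,-1,0,0,0]])

```text
clock: 20.8
eef_pos: [0.5566, 0.0571, 0.2362]
eef_rot: [0.471, 0.527, -0.465, 0.533]
force: [-0.2, 0.2, -0.2]
width: 0.998
```

```bash
python3 -c "
from h import *
s=r.state();print(np.round(s['effort'],4),np.round(s['q'],5),np.round(s['eef_pos'],5))
weigh2(6)"
```

```text
[-1.10000e-03 -5.29512e+01 -4.93860e+00 -2.40665e+01  2.99000e-02
 -5.97000e-02 -0.00000e+00] [ 0.20641  0.42306 -0.52547  1.67661  0.23638  1.09339 -1.8356 ] [0.55657 0.0571  0.23621]
F [ 0.076 -0.307  0.164] std [0.465 0.504 0.32 ] ac1 0.31
z [ 0.55  0.23  0.51  0.04 -0.39  0.04]
E [ 5.00000e-04 -5.29494e+01 -4.93860e+00 -2.40671e+01  2.97000e-02
 -6.02000e-02 -0.00000e+00] [0.0002 0.0011 0.0003 0.0004 0.0001 0.0003 0.    ] q [ 0.2064  0.4231 -0.5255  1.6766  0.2364  1.0934 -1.8356]
```

At the same joint pose, ΔJ2 = 1.73 N·m over a lever of at most 0.56 m. That gives at least 3.1 N (at least 316 g, likely about 330 g), and the force readings agree. The mid can is usable and goes to the rail.

>>> apply_moves(plan=[[-1,40,0,0,0],[-1,85,0,0,0],[-1,112,0,0,0],[-1,112,0,0,0],[0.1,112,0,0,0],[0.5,112,0,0,0],[1,112,0,0,0],[1,112,0,0,0],[1,112,0,0,0],[1,112,0,0,0]])

```text
clock: 22.35
eef_pos: [0.559, 0.0575, 0.1259]
eef_rot: [0.472, 0.526, -0.465, 0.533]
force: [-0.4, -1.7, 6.4]
width: 0.69
```

>>> apply_moves(plan=[[1,-10,0,0,0],[1,-40,0,0,0],[1,-80,0,0,0],[1,-120,0,0,0],[1,-120,0,0,0]])

```text
clock: 22.98
eef_pos: [0.5585, 0.0579, 0.2494]
eef_rot: [0.474, 0.525, -0.463, 0.535]
force: [0.1, -0.7, -3.7]
width: 0.693
```

```bash
python3 -c "
from h import *
to(.5053,-.3046,.25)"
```

```text
t 22.98 pos [0.5585 0.0579 0.2494] head -83.0 down [ 0.021  0.002 -1.   ] w 0.693 -> d [ -2.4 -97.1 353.3] spin -0.3
```

>>> apply_moves(plan=[[1,0,-10,35,0],[1,0,-23,85,0],[1,0,-37,135,0],[1,0,-51,185,0],[1,0,-65,235,0],[1,0,-78,285,0],[1,0,-90,328,0],[1,-2,-97,353,0],[1,-2,-97,353,0],[1,-2,-97,353,0]])

```text
clock: 24.22
eef_pos: [0.5052, -0.3032, 0.2487]
eef_rot: [0.474, 0.526, -0.463, 0.534]
force: [0.2, 0.4, -3.5]
width: 0.693
```

>>> apply_moves(plan=[[1,0,0,0,0],[1,0,0,0,0],[1,0,0,0,0]])

```text
clock: 24.6
eef_pos: [0.5053, -0.3027, 0.2488]
eef_rot: [0.474, 0.526, -0.462, 0.534]
force: [-0.7, -0.3, -3.0]
width: 0.693
```

```bash
python3 -c "
from h import *
to(.5053,-.3046,.132)
c=cam('side');cv2.imwrite('pics/s2.png',cv2.resize(c['img'][50:220,180:370],None,fx=3,fy=3))"
```

```text
t 24.6 pos [ 0.5053 -0.3027  0.2488] head -82.9 down [ 0.02   0.004 -1.   ] w 0.693 -> d [116.8  -2.6   2. ] spin -0.2
```

View pics/s2.png

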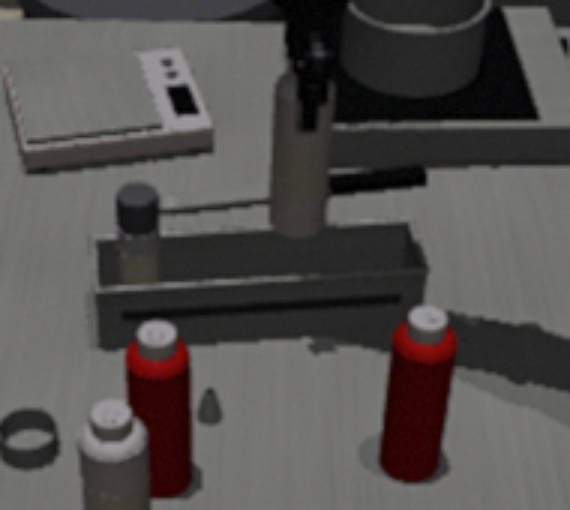

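The can (300,170 in the crop) hangs over the rail, clear of the slim can (138,230) and the red cans. Lower it.

>>> apply_moves(plan=[[1,40,-2,1,0],[1,75,-2,2,0],[1,98,-2,2,0],[1,110,-2,2,0],[1,114,-2,2,0],[1,116,-2,2,0],[1,117,-2,2,0],[1,118,-2,2,0],[1,119,-2,2,0],[1,119,-2,2,0]])

```text
clock: 25.9
eef_pos: [0.5061, -0.3048, 0.13]
eef_rot: [0.474, 0.525, -0.462, 0.535]
force: [-0.5, -0.2, -1.2]
width: 0.694
```

```bash
python3 -c "
from h import *
weigh(3);to(.5053,-.3046,.13)"
```

```text
F [ 0.719 -0.18  -1.553] std [0.16  0.33  0.513]
t 26.05 pos [ 0.5061 -0.3047  0.13  ] head -82.9 down [ 0.02   0.003 -1.   ] w 0.693 -> d [-0.  -0.8 -0.2] spin -0.2
```

Partly supported already. Press 0.7 mm more, release, rise.

>>> apply_moves(plan=[[1,0.7,0,0,0],[1,0.7,0,0,0],[0.3,0.7,0,0,0],[-0.3,0.7,0,0,0],[-1,0.7,0,0,0],[-1,0.7,0,0,0],[-1,0.7,0,0,0],[-1,0.7,0,0,0]])

```text
clock: 27.05
eef_pos: [0.5061, -0.3048, 0.1292]
eef_rot: [0.474, 0.525, -0.462, 0.535]
force: [-0.0, -0.3, -0.1]
width: 1.001
```

>>> apply_moves(plan=[[-1,-30,0,0,0],[-1,-80,0,0,0],[-1,-120,0,0,0],[-1,-120,0,0,0],[-1,-120,0,0,0]])

```text
clock: 27.68
eef_pos: [0.5032, -0.3051, 0.2486]
eef_rot: [0.474, 0.526, -0.463, 0.534]
force: [-0.1, -0.0, -1.2]
width: 0.999
```

```bash
python3 -c "
from h import *
to(.670,.0605,.25)"
```

```text
t 27.68 pos [ 0.5032 -0.3051  0.2486] head -82.9 down [ 0.019  0.004 -1.   ] w 0.999 -> d [   3.1  210.7 -342.2] spin -0.2
```

>>> apply_moves(plan=[[-1,0,20,-33,0],[-1,0,46,-75,0],[-1,0,74,-120,0],[-1,0,102,-165,0],[-1,0,130,-210,0],[-1,2,158,-255,0],[-1,3,184,-298,0],[-1,3,204,-330,0],[-1,3,211,-342,0],[-1,3,211,-342,0]])

```text
clock: 28.92
eef_pos: [0.6699, 0.0607, 0.2487]
eef_rot: [0.473, 0.527, -0.463, 0.534]
force: [-0.0, -0.8, 0.6]
width: 0.999
```

>>> apply_moves(plan=[[-1,12,0,0,0],[-1,12,0,0,0],[-1,12,0,0,0],[-1,12,0,0,0],[-1,12,0,0,0]])

```text
clock: 29.55
eef_pos: [0.6702, 0.0606, 0.237]
eef_rot: [0.473, 0.526, -0.463, 0.534]
force: [-0.1, -0.1, 0.5]
width: 0.997
```

```bash
python3 -c "
from h import *
weigh2(8);to(.670,.0605,.1245)
T=cam('top');P=cloud(T)
for nm,c in dict(near=(.485,.309),mid=(.505,-.305)).items():
    cap=(P[...,2]>.178)&(P[...,2]<.21)&(np.hypot(P[...,0]-c[0],P[...,1]-c[1])<.05);print(nm,P[cap].mean(0).round(4))"
```

```text
F [-0.04   0.141  0.076] std [0.593 0.323 0.658] ac1 -0.09
z [-0.14  0.29 -0.65  0.44 -1.14  0.11  0.96  0.74]
E [ 4.50000e-02 -6.68945e+01 -5.99270e+00 -2.52829e+01  3.17000e-02
 -9.21000e-02  4.00000e-04] [0.0338 0.0165 0.012  0.0039 0.0019 0.0002 0.0003] q [ 0.1382  0.5952 -0.4801  1.3666  0.2798  1.229  -1.8058]
t 29.95 pos [0.6701 0.0608 0.2367] head -82.8 down [ 0.017  0.003 -1.   ] w 0.999 -> d [112.2  -2.    0.4] spin -0.1
near [0.487  0.3087 0.1899]
mid [ 0.5075 -0.303   0.1909]
```

Both placed cans stand upright: cap heights rose by 2.5 to 3.5 mm, matching the floors. Grip the far can.

>>> apply_moves(plan=[[-1,40,0,0,0],[-1,85,-2,0,0],[-1,112,-2,0,0],[-1,112,-2,0,0],[0.1,112,-2,0,0],[0.5,112,-2,0,0],[1,112,-2,0,0],[1,112,-2,0,0],[1,112,-2,0,0],[1,112,-2,0,0]])

```text
clock: 31.25
eef_pos: [0.6713, 0.0611, 0.1266]
eef_rot: [0.474, 0.526, -0.462, 0.535]
force: [0.2, -0.9, 6.6]
width: 0.692
```

>>> apply_moves(plan=[[1,-10,0,0,0],[1,-40,1,0,0],[1,-80,2,0,0],[1,-110,2,0,0],[1,-110,2,0,0],[1,-110,2,0,0],[1,-110,2,0,0],[1,-110,2,0,0]])

```text
clock: 32.25
eef_pos: [0.6705, 0.0608, 0.2355]
eef_rot: [0.473, 0.526, -0.462, 0.534]
force: [-0.4, 0.4, -1.5]
width: 0.696
```

```bash
python3 -c "
from h import *
weigh2(10)
to(.5847,-.2944,.25);to(.6289,.2973,.24)"
```

```text
F [-0.187 -0.165 -1.698] std [0.37  0.497 0.436] ac1 0.07
z [-1.18 -1.95 -1.92 -2.07 -1.66 -2.62 -1.68 -1.27 -1.5  -1.13]
E [ 7.10000e-03 -6.78036e+01 -6.13890e+00 -2.57991e+01  3.66000e-02
 -1.18500e-01 -2.00000e-04] [0.0055 0.0373 0.004  0.0271 0.0004 0.0038 0.0002] q [ 0.1385  0.5946 -0.4805  1.368   0.2808  1.2248 -1.8067]
t 32.75 pos [0.671  0.061  0.2367] head -82.8 down [ 0.021  0.004 -1.   ] w 0.701 -> d [ -16.4 -129.6  341.8] spin -0.1
t 32.75 pos [0.671  0.061  0.2367] head -82.8 down [ 0.021  0.004 -1.   ] w 0.701 -> d [  -3.3  -12.2 -239.7] spin -0.1
```

About 1.7 N (roughly 150-170 g), so the far can is spent and goes to the pan's +x slot, beside the slim can.

>>> apply_moves(plan=[[1,-3,-6,-33,0],[1,-3,-12,-80,0],[1,-3,-12,-130,0],[1,-3,-12,-180,0],[1,-3,-12,-220,0],[1,-3,-12,-240,0],[1,-3,-12,-240,0],[1,-3,-12,-240,0],[1,-3,-12,-240,0]])

```text
clock: 33.88
eef_pos: [0.6301, 0.2951, 0.2398]
eef_rot: [0.474, 0.524, -0.463, 0.535]
force: [0.3, -0.3, -1.5]
width: 0.686
```

```bash
python3 -c "
from h import *
to(.6289,.2973,.1305)"
```

```text
t 33.88 pos [0.6301 0.2951 0.2398] head -83.0 down [ 0.021  0.002 -1.   ] w 0.686 -> d [109.2  -3.2  -2.4] spin -0.3
```

>>> apply_moves(plan=[[1,40,-2,-2,0],[1,75,-3,-2,0],[1,96,-3,-2,0],[1,104,-3,-2,0],[1,107,-3,-2,0],[1,108,-3,-2,0],[1,109,-3,-2,0],[1,110,-3,-2,0],[1,110,-3,-2,0]])

```text
clock: 35.0
eef_pos: [0.6292, 0.297, 0.1298]
eef_rot: [0.474, 0.524, -0.463, 0.535]
force: [-0.3, 0.3, -1.5]
width: 0.691
```

```bash
python3 -c "
from h import *
weigh(3);to(.6289,.2973,.129)"
```

```text
F [-0.005  0.056 -1.43 ] std [0.309 0.364 0.529]
t 35.15 pos [0.6292 0.297  0.1298] head -83.0 down [ 0.021  0.002 -1.   ] w 0.695 -> d [ 0.8 -0.3 -0.3] spin -0.3
```

>>> apply_moves(plan=[[1,0.6,0,0,0],[1,1.1,0,0,0],[1,1.1,0,0,0]])

```text
clock: 35.52
eef_pos: [0.6296, 0.297, 0.1297]
eef_rot: [0.475, 0.524, -0.463, 0.535]
force: [-0.9, -1.4, 5.1]
width: 0.695
```

```bash
python3 -c "
from h import *
weigh(3);to(.6289,.2973,.128)"
```

```text
F [-1.081 -1.671  5.515] std [0.235 0.348 0.398]
t 35.67 pos [0.6296 0.2971 0.1297] head -83.0 down [ 0.023  0.003 -1.   ] w 0.694 -> d [ 1.7 -0.7 -0.3] spin -0.3
```

Contact. Release and retreat upwards.

>>> apply_moves(plan=[[0.3,0,0,0,0],[-0.3,0,0,0,0],[-1,0,0,0,0],[-1,0,0,0,0],[-1,0,0,0,0],[-1,-30,0,0,0],[-1,-80,3,0,0],[-1,-130,3,0,0],[-1,-130,3,0,0]])

```text
clock: 36.8
eef_pos: [0.6311, 0.2986, 0.2649]
eef_rot: [0.478, 0.523, -0.46, 0.536]
force: [-0.2, -0.2, 0.5]
width: 1.002
```

>>> apply_moves(plan=[[-1,0,-15,40,0],[-1,0,-30,90,0],[-1,0,-45,140,0],[-1,0,-60,190,0],[-1,0,-70,230,0],[-1,0,-75,260,0],[-1,0,-75,260,0],[-1,0,-75,260,0]])

```text
clock: 37.8
eef_pos: [0.588, 0.0322, 0.2613]
eef_rot: [0.477, 0.524, -0.459, 0.535]
force: [0.7, 0.3, -0.5]
width: 1.003
```

```bash
python3 - <<'E'
from h import *
T=cam('top');P=cloud(T);S=cam('side');Q=cloud(S)
for nm,c in dict(near=(.485,.309),mid=(.505,-.305),far=(.63,.297),red1=(.637,-.043),red2=(.394,-.071)).items():
  for A in(P,Q):
    cap=(A[...,2]>.178)&(A[...,2]<.21)&(np.hypot(A[...,0]-c[0],A[...,1]-c[1])<.05);print(nm,cap.sum(),A[cap].mean(0).round(4))
for c in((.671,-.282),(.709,.326)):
    m=(P[...,2]>.16)&(P[...,2]<.2)&(np.hypot(P[...,0]-c[0],P[...,1]-c[1])<.03);print('slim',P[m].mean(0).round(4))
cv2.imwrite('pics/end.png',np.vstack([T['img'][90:280,60:420],S['img'][100:350,140:500]])[:, :])
E
```

```text
near 136 [0.4872 0.3092 0.1904]
near 225 [0.4845 0.3124 0.1904]
mid 132 [ 0.5072 -0.3028  0.1911]
mid 106 [ 0.5049 -0.3002  0.1899]
far 135 [0.6294 0.2957 0.1898]
far 220 [0.6266 0.2992 0.1902]
red1 112 [ 0.6387 -0.0435  0.1884]
red1 122 [ 0.6349 -0.0407  0.1878]
red2 37 [ 0.4016 -0.0788  0.1875]
red2 124 [ 0.3914 -0.0688  0.1876]
slim [ 0.672  -0.2812  0.1685]
slim [0.71   0.3257 0.1673]
```

View pics/end.png

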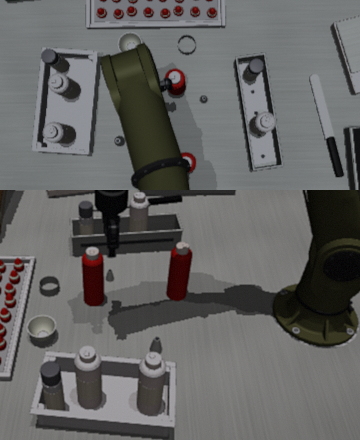

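The final pictures show two cans upright in the pan (side crop (88,375) and (152,385)), one upright in the rail (138,210), and the reds, slim cans, nozzles, ring and ramekin unmoved. The gripper is free.

```bash
python3 -c "
from h import *
print(job.close_job())"
```

```text
the job is handed in; nothing more can be done
None
```

All three white cans are sorted and standing upright, and I handed the job in at about 38 s of the 70 s allowed.

| Can (by start position) | Measured weight | Placed in |
|---|---|---|
| Nearest the robot | about 163 g | pan |
| Middle | about 316–330 g | rail |
| Farthest | about 140–170 g | pan |

- **Close call:** the middle can was near the 300 g limit. The first force reading gave about 309 ± 10 g. I set it back down and compared joint efforts loaded and empty at the same pose, which put it at 316 g or more.
- **Last checks:** cap heights of 0.190 to 0.191 m match upright cans on the pan and rail floors. The red look-alikes and slim cans measured where they started, and the nozzles, ring and ramekin looked unmoved in the picture. The gripper was empty and clear.
- **Disagreements:** the two cameras differed by 2 to 4 mm throughout, so I averaged them. In the last top view the arm hid one red can (only 37 pixels, about 10 mm off), but the side view showed it unmoved. The tool had drifted about 0.02 rad off vertical by the end, with no visible effect on the placed cans.

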